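# Couple the code reader's socket to the bench ball

### The arm

A 6-joint arm with a two-finger parallel gripper is mounted at the origin on the work surface. World frame = base frame: x ahead of the robot, y to its left, z up, the work surface at z = 0. Lengths are in mm, angles in rad, forces in N, time in s.
With the tool pointing down it reaches from about 275 to 1000 mm from the base axis. Payload 8.4 kg.
Tool frame: the origin (TCP) lies at the very end of the fingers, on their centre line; the grasp point (between the pads) lies 19 mm behind it; z points along the fingers, y is the direction in which the jaws open and shut (so a half turn about z gives the same grasp; the last joint's range is limited). The gripper opens to 85 mm and grips with 20 to 120 N. Pads are 22 mm wide; open, the fingers measure 114 mm over their backs; the gripper's body (76 mm by 85 mm) begins 54 mm behind the grasp point. The pads swing forward as they close: fully open they stand 13 mm farther back than shut.
Start: joints at [-1.324, 0.353, 1.633, -0, 1.155, -0.002], TCP at [153.899, -605.758, 231.281] pointing down, gripper open.
Joint ranges: [-2.63, 2.63], [-0.92, 2.1], [0.06, 2.66], [-1.3, 4.44], [0, 2.69], [-3.02, 3.02]. Speed limits (rad/s): [2.22, 2.22, 2.79, 3.14, 3.14, 3.14].

### API

Orientations are given as [roll, pitch, yaw] about the fixed x, y, z axes, in that order (R = Rz(yaw) Ry(pitch) Rx(roll)).
In Python, from rig import r gives the robot as it stands.
- The arm moves only by the tool jog_arm, never from a script. Its argument "moves" is a list of rows, each an object with "grip": the gripper command: -1 is fully open, 1 is shut, values between are in proportion; "translation": the shift along the tool's x, y, z in m, a list of three; "twist": the turn, a rotation vector about the tool's x, y, z in rad, a list of three. In form: [{"grip": grip, "translation": [dx, dy, dz], "twist": [ax, ay, az]}, ...]. A call has 1 to 10 rows; each row shifts and turns the commanded pose from where the row before left it, along the tool's axes as they then stand; what a row does not reach is not made up. A row lasts 1/12 s, in which the tool goes at most 41.7 mm and 7.16 degrees, less where a joint would pass 70% of its speed; a pose out of reach is approached as far as the arm can. A call with a gripper value outside its range is refused whole. The fingers move at their own pace and stop on an object; "squeeze" is the grip in N (left out, the last holds). Time passes only in rows, so rows that do not move let the fingers close. It gives the time, the measured TCP pose, the force and the opening at its end, in the units of the state.
- r.sense(): the state, without advancing time (a new reading comes with each control period).
- r.grab_frame(name): name is "scene" or "top" or "wrist"; returns (picture, depth): 480x640x3 uint8, red, green, blue; 480x640 float32, mm along the optical axis (not along the pixel's ray), 0 where there is no reading.
- r.calibration(name): a dict with "fx", "fy", "cx", "cy" (pixels), "R" (3x3) and "t" (3): a world point X has camera coordinates R X + t. Camera axes: x right, y down, z forward; pixel columns grow to the right and rows downward; lengths in mm; the calibration is good to about 2 mm. A picture is of the moment at which its call begins: read the wrist's pose just before it. calibration takes no time and is no camera call; for the wrist camera it gives the pose at the moment of the call.
- r.sign_off(): hands the job in, once; it reports no verdict.
The state is a dict: "clock": time; "qpos": joint angles; "qvel": joint speeds; "joint_efforts": joint torques, N m; "eef_pos": TCP position; "tcp_rot": TCP orientation; "contact_force": force on the tool from outside, world axes, zero at the start; "wrist_torque": the same for the moment, N m; "opening": opening from 0.0 (shut) to 1.0 (fully open).
Only numpy, scipy, OpenCV 4.12 (cv2) and the standard library are available. Lean on these libraries where they do the work, as an engineer would, in place of code of your own. Each camera call takes 0.05 s, during which the arm holds its last target.

### The job

Lift the code-reader holder by its upright handle, lower its socket onto the ball of the bench stand and, while still holding it, push it gently but firmly home for a moment; the ball's height has been altered, so find it by feel and never ram it. Then let go and press the latch lever on top fully down without forcing it, so that the holder is locked on the ball, and take the hand away. Leave the cartons, bottles, jar and tape where they are.

Things in the scene. Friction and masses are not known exactly. Their poses are not given: they have to be found in the camera images.
- holder_grip (a point): Where to grip the loose holder (0.3 to 0.5 kg): on its upright black handle, 20 mm wide (y), 26 (x), top at 84 mm; grip from above, fingers closing along y. Holder's axes: z up; y from the handle to the reader head (grey box 44 x 50 x 36 mm, dark window); x to the front, where the latch hook is. It starts standing on its socket's rim on the bench, this point 68 mm up, the arm below it up to 46 mm.
- holder_seat (a point): Where the ball's centre lies when the socket is home: on the socket's axis, 18 mm above its rim, at [0, +75, -50] mm from holder_grip in the holder's axes (these are also its own). The socket is an aluminium cup open downwards, 54 mm wide outside, 43 inside, 38 deep to a flat roof 12 thick; slot at the front (+x) for the hook. Home: the ball's top meets the roof; play 1.5 mm all round.
- stand: Fixed ball stand, any way round; origin on the bench, under the ball's axis. Grey plate 110 x 110 x 12 mm, collar 48 wide up to 40 mm, then a steel post with a flange 62 wide and a steel ball 40 mm wide on top. The post is clamped at a height that is NOT measured: the ball's centre is 65 to 102 mm above the bench (top 85 to 122 mm). It does not give way below 100 N.
- stand_collar (a point): Top of the stand's collar, 40 mm above the bench, on the ball's axis. The flange on the post above it has its top face 19.5 mm below the ball's centre, so 1.5 mm below the rim of a socket that is home; once released, the holder may lean about 3 degrees until its rim rests on the flange. The holder may point any way round on the ball.
- latch (a joint): Angle of the steel latch lever on the socket, rad: 0 = fully down (level, locked, against its stop); starts raised at 0.7 to 0.9. The hook at its front end swings in through the slot under the ball; if the socket is not home the hook strikes the ball and the lever stops short. Stiff by friction, 0.22 N m (4 to 6 N pressed down on its front half); stays where it is left.
- latch_pin (a point): Axis of the lever's pin, at the back of the socket: 33 mm behind (-x) the socket's axis, 58 mm above its rim, i.e. [-33, 0, +40] mm from holder_seat. Axes of the lever: x along it to its front end (79 mm from the pin), z out of its top. Lever down, it lies level over the socket.
- latch_pad (a point): Top face of the lever's wide front pad (24 x 24 mm), 62 mm along the lever from the pin; axes of the lever. Lever down: 29 mm in front of the socket's axis, 61.5 mm above its rim. It moves down and forwards in an arc about the pin. A push straight down 10 to 20 mm in front of the socket's axis keeps the load over ball and flange, so the holder does not tip.
- carton_low_mid (a point): Bystander, leave alone: paper carton with one coloured band, 85 x 40 x 26 mm, lying between the two work places. This point is its centre, half-way up.
- carton_tall_mid (a point): Bystander, leave alone: upright paper carton 50 x 70 x 110 mm, at the back. This point is its centre, half-way up.
- carton_flat_mid (a point): Bystander, leave alone: flat paper carton 60 x 110 x 22 mm, near the robot. This point is its centre, half-way up.
- bottle_a_mid (a point): Bystander, leave alone: white plastic bottle, 60 mm wide, 150 mm high, at the back. This point is its centre, half-way up.
- bottle_b_mid (a point): Bystander, leave alone: second white plastic bottle, the same size, at the back. This point is its centre, half-way up.
- jar_mid (a point): Bystander, leave alone: amber glass jar, 56 mm wide, 75 mm high, at the back. This point is its centre, half-way up.
- tape_mid (a point): Bystander, leave alone: clear ring of packing tape lying flat, 84 mm wide, 24 mm high. This point is its centre, half-way up.

How it is judged:
By the outcome, as a careful person would: the job done as asked, in the order asked, and still so for the second after the job is handed in, with the robot touching nothing.
It also fails if it takes over 64 s, if anything falls off the work surface, if the arm or the gripper's body presses on something with over 40 N, if the wrist force passes 120 N, or if a joint passes its speed limit or range.

## Working session

There is one attempt and no reset: what is moved stays moved. The work goes in short steps, Python scripts to look and compute and a tool call to move; the robot and the scene stay as the last step left them, time stands still between calls to the robot, and variables do not carry over. Pictures are saved under pics/ and viewed, and the job is handed in when it is done.

Besides the shell and the picture viewer there is one more tool, called after ">>>" in YAML: its name, and indented under it one key for each argument. jog_arm: Moves the arm, as the interface text tells. Its arguments: {"type":"object","properties":{"moves":{"type":"array"},"squeeze":{"type":"number"}},"required":["moves"]}

```bash
ls; mkdir -p pics; python3 - <<'E'
from rig import r
import cv2,numpy as np
print(r.sense())
for n in ["scene","top"]:
    p,d=r.grab_frame(n); cv2.imwrite(f"pics/{n}0.png",p[:,:,::-1]); np.savez(f"{n}0.npz",p=p,d=d,**{k:np.array(v) for k,v in r.calibration(n).items()})
    print(r.calibration(n))
E
```

```text
pics
{'clock': 0.0, 'qpos': array([-1.32438641e+00,  3.53676428e-01,  1.63413306e+00, -2.30660424e-05,
        1.15519652e+00, -2.44290772e-03]), 'qvel': array([-0.00141511, -0.00128747,  0.00251071,  0.00030041, -0.00019465,
       -0.00044637]), 'joint_efforts': array([-1.69816376e-04, -6.05251122e+01, -3.42072129e+01,  2.49487914e-05,
        9.47311433e-03,  6.07625417e-07]), 'eef_pos': array([ 153.78352715, -605.29384794,  230.5444766 ]), 'tcp_rot': array([-3.14017925e+00,  1.76365851e-05,  2.48862161e-01]), 'contact_force': array([-0.06144878, -0.36534727, -0.59528985]), 'wrist_torque': array([-0.00147456, -0.00511627, -0.05077516]), 'opening': 1.0010186353355612}
{'fx': 493.1883620168134, 'fy': 493.1883620168134, 'cx': 320.42633169100526, 'cy': 252.76610245328112, 'R': array([[-0.75173931,  0.65940659, -0.00842353],
       [ 0.49247133,  0.55284229, -0.67218851],
       [-0.43858865, -0.50945888, -0.74033212]]), 't': array([ 395.30457473, -208.10713119, 1237.60948007])}
{'fx': 543.0336086872514, 'fy': 543.0336086872514, 'cx': 325.26924054683093, 'cy': 241.67625908020605, 'R': array([[ 0.01660974, -0.99973319, -0.01605222],
       [-0.99833281, -0.01569461, -0.05554524],
       [ 0.05527848,  0.01694805, -0.99832713]]), 't': array([  -8.31148952,  530.86143338, 1050.84275113])}
```

View pics/scene0.png

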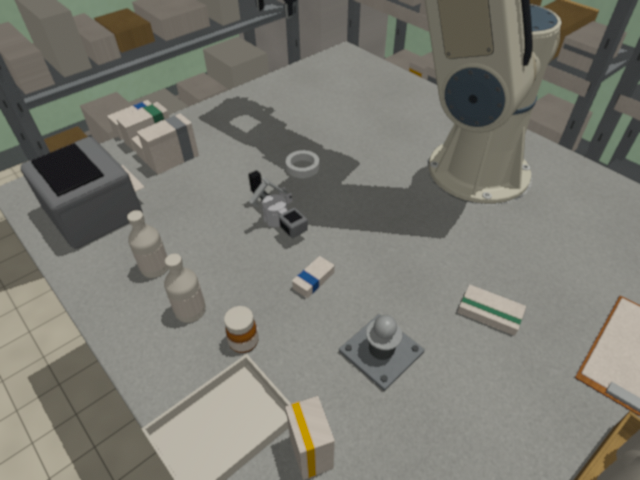

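View pics/top0.png

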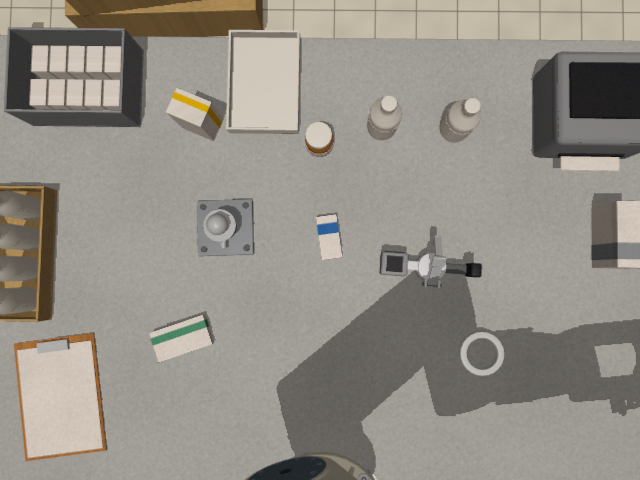

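The top view shows the holder with its handle at about (474,270), socket at (432,266) and reader at (394,263). The ball is at about (218,224) and the small carton lies between them at (329,236). Next I turn these into positions.

```bash
cat > h.py <<'E'
import numpy as np,cv2
def load(f):
    z=np.load(f); return z
def pts(z,depth=None):
    d=z['d'].astype(float); v,u=np.mgrid[0:480,0:640]
    c=np.stack([(u-z['cx'])/z['fx']*d,(v-z['cy'])/z['fy']*d,d],-1)
    return (c-z['t'])@z['R']
def ray(z,u,v,h):
    R=z['R'];o=-R.T@z['t'];d=R.T@np.array([(u-z['cx'])/z['fx'],(v-z['cy'])/z['fy'],1]);return o+d*(h-o[2])/d[2]
E
python3 - <<'E'
from h import *
z=load("top0.npz");W=pts(z);p=z['p']
def box(u0,u1,v0,v1,h0,h1,name):
    S=W[v0:v1,u0:u1].reshape(-1,3);ok=(z['d'][v0:v1,u0:u1].reshape(-1)>0)&(S[:,2]>h0)&(S[:,2]<h1);S=S[ok]
    print(name,len(S),S.min(0).round(),S.max(0).round(),np.median(S,0).round(1))
box(460,490,255,285,60,100,"handle")
box(378,408,250,280,10,100,"reader")
box(415,450,220,290,20,140,"sock")
box(198,240,200,250,60,140,"ball")
box(195,255,195,258,5,18,"plate")
box(310,350,205,265,10,60,"carton")
# heights map around the holder
for v in range(224,292,4): print(v,[int(x) for x in W[v,380:490:5,2]])
print()
for v in range(200,252,4): print(v,[int(x) for x in W[v,196:256:4,2]])
s=load("scene0.npz")
for n,zz,c in (("top",z,(370,220,500,300)),("scene",s,(230,150,330,250)),("ball",z,(180,185,270,265)),("sball",s,(330,300,430,390))):
    a=zz['p'][c[1]:c[3],c[0]:c[2],::-1]; cv2.imwrite(f"pics/c_{n}.png",cv2.resize(a,None,fx=5,fy=5,interpolation=cv2.INTER_CUBIC))
E
```

```text
handle 187 [ 469. -287.   60.] [ 493. -266.   88.] [ 479.9 -274.    82.7]
reader 651 [ 468. -155.   29.] [ 513. -105.   66.] [ 490.4 -129.6   59.2]
sock 1033 [ 447. -236.   21.] [ 543. -170.  123.] [ 485.8 -198.8   63.1]
ball 756 [526. 170.  60.] [587. 230. 104.] [555.3 195.1  65.5]
plate 2198 [501. 142.   5.] [620. 257.  18.] [552.2 185.5  11.8]
carton 900 [497. -31.  15.] [585.  19.  31.] [539.7  -6.7  25.9]
224 [-2, 0, 0, -1, -1, 4, 2, 0, 1, 0, 0, 2, 0, -5, -3, 3, 0, -2, 0, 1, -1, -1]
228 [0, 1, -1, 0, -2, 0, 1, -1, 0, 1, 0, 0, -2, -3, 0, 1, 0, 0, 0, 0, 2, 2]
232 [0, 1, 2, 0, 0, 0, 2, -2, -1, 3, -1, 1, 1, 2, -2, 0, 0, -1, -2, -2, -1, 1]
236 [-2, 0, -2, 1, 1, 2, -1, 0, 0, 0, 0, 85, 83, 1, -3, -5, 0, -1, 0, 3, 1, 1]
240 [0, 0, 1, 4, 1, -1, 0, -3, -2, 2, -1, 89, 89, 0, -1, 0, -4, -3, -1, 0, 0, 0]
244 [0, 0, 0, 0, -1, -4, 1, 3, -1, -1, 0, 92, 93, -1, 0, -2, 0, 0, 0, 0, 0, 0]
248 [-1, -2, 0, 0, 0, 2, -3, 0, -1, -3, -1, 102, 101, 0, 2, 4, 1, 1, 0, 0, 1, 0]
252 [0, 61, 59, 54, 52, -1, 0, 0, -1, -1, -1, 103, 106, -1, 0, 7, 0, -1, -1, -1, 0, 0]
256 [0, 54, 57, 60, 59, 57, 0, 0, 25, 52, 49,
[... 858 characters left out ...]
 10]
208 [0, 17, 14, 15, 11, 11, 15, 12, 12, 14, 8, 11, 10, 14, 9]
212 [-1, 11, 10, 11, 61, 61, 62, 59, 65, 10, 11, 11, 12, 13, 10]
216 [0, 8, 12, 63, 96, 95, 94, 82, 63, 63, 12, 13, 13, 15, 8]
220 [0, 12, 62, 95, 102, 100, 96, 93, 60, 59, 14, 13, 11, 10, 11]
224 [2, 10, 64, 94, 101, 101, 96, 95, 59, 63, 11, 11, 11, 12, 13]
228 [-1, 12, 59, 93, 99, 98, 96, 94, 62, 62, 19, 17, 12, 12, 14]
232 [-4, 13, 11, 61, 92, 92, 89, 59, 61, 59, 8, 7, 9, 12, 9]
236 [0, 8, 9, 62, 62, 61, 60, 57, 64, 8, 15, 11, 13, 10, 9]
240 [-3, 11, 11, 10, 10, 61, 63, 58, 11, 10, 12, 13, 10, 11, 10]
244 [0, 8, 11, 10, 11, 7, 11, 36, 13, 11, 10, 7, 11, 10, 9]
248 [0, 12, 14, 14, 13, 14, 12, 11, 11, 13, 12, 13, 15, 13, 11]
```

```bash
python3 - <<'E'
from h import *
from scipy.optimize import least_squares
z=load("top0.npz");W=pts(z);p=z['p'];d=z['d']
def sel(u0,u1,v0,v1,h0,h1):
    m=np.zeros(d.shape,bool);m[v0:v1,u0:u1]=1
    return m&(d>0)&(W[...,2]>h0)&(W[...,2]<h1)
def rect(m,h,n):
    m=cv2.morphologyEx(m.astype(np.uint8),cv2.MORPH_CLOSE,np.ones((3,3)))
    c=max(cv2.findContours(m,0,1)[0],key=cv2.contourArea)[:,0]
    q=np.array([ray(z,u,v,h)[:2] for u,v in c],np.float32)
    print(n,cv2.minAreaRect(q),'area',m.sum()); return q
rect(sel(460,490,255,285,75,95),84,"handle")
rect(sel(378,408,250,280,52,70),60,"reader")
m=sel(195,255,195,258,4,20); 
rect(sel(195,255,195,258,4,20),12,"plate")
q=rect(sel(198,240,205,240,54,70)|sel(198,240,205,240,71,130),62,"flange(biased)"); print(cv2.minEnclosingCircle(q))
S=W[sel(198,240,205,240,72,130)]
f=least_squares(lambda x:np.linalg.norm(S-x,axis=1)-20,[555,195,82],loss='soft_l1');print("ball",f.x,len(S),np.abs(f.fun).mean())
s=load("scene0.npz");Ws=pts(s)
m=np.zeros((480,640),bool);m[310:355,360:410]=1;m&=(s['d']>0)&(Ws[...,2]>74)&(np.hypot(Ws[...,0]-555,Ws[...,1]-195)<26)
S=Ws[m];f=least_squares(lambda x:np.linalg.norm(S-x,axis=1)-20,[555,195,82],loss='soft_l1');print("ball scene",f.x,len(S))
E
```

```text
handle ((480.65625, -275.33026123046875), (23.884920120239258, 19.954587936401367), 0.10710223019123077) area 164
reader ((490.53387451171875, -129.72048950195312), (44.898380279541016, 48.559417724609375), 0.4738951027393341) area 624
plate ((558.0392456054688, 198.5594482421875), (119.45747375488281, 114.40238952636719), 5.143617153167725) area 2254
flange(biased) ((558.559326171875, 200.2158966064453), (56.72328186035156, 60.56578063964844), 0.8961162567138672) area 820
((557.1839599609375, 199.66348266601562), 30.88409996032715)
ball [557.19256966 199.98036265  81.4088595 ] 370 0.9485459932002823
ball scene [557.66415874 201.70926567  81.56865502] 391
```

View pics/c_top.png

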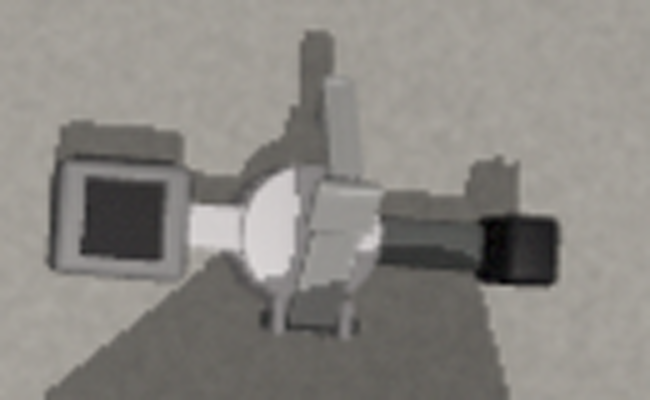

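View pics/c_scene.png

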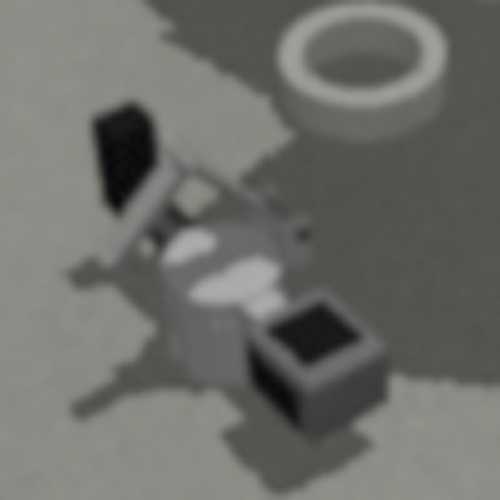

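View pics/c_ball.png

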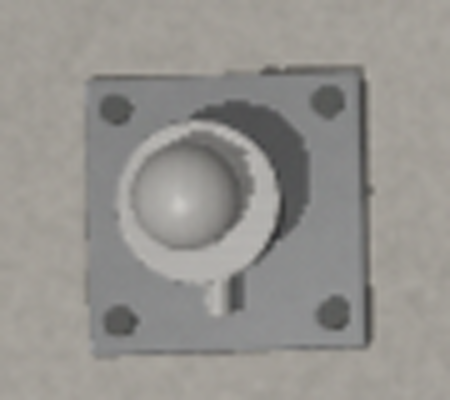

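Both views agree on the ball, at about (557,200), centre height about 81.5 mm. The holder grip is near (481,-275) with yaw about -0.065. I'll move above the holder and refine with the wrist camera.

```bash
cat >> h.py <<'E'
def plan(x,y,z,yaw):
    from rig import r
    from scipy.spatial.transform import Rotation as Ro
    s=r.sense();R0=Ro.from_euler('xyz',s['tcp_rot']);R1=Ro.from_euler('xyz',[np.pi,0,yaw])
    tw=(R0.inv()*R1).as_rotvec();d=R1.inv().apply(np.array([x,y,z])-s['eef_pos'])
    print("clock",s['clock'],"pos",s['eef_pos'].round(1),"rot",s['tcp_rot'].round(4),"F",s['contact_force'].round(1),"open",round(s['opening'],3))
    print("twist first",tw.round(4),"then translation mm",d.round(1),"len",np.linalg.norm(d).round(1))
E
python3 -c "
from h import *
plan(420,-265,270,-0.066)"
```

```text
clock 0.1 pos [ 153.8 -605.3  230.6] rot [-3.1403 -0.      0.2488] F [-0.2  0.4 -1. ] open 0.997
twist first [-1.300e-03  2.000e-04  3.148e-01] then translation mm [ 243.2 -357.2  -39.4] len 433.9
```

>>> jog_arm:
  moves:
    - {"grip": 0.06,"translation": [0,0,0],"twist": [0,0,0.105]}
    - {"grip": 0.06,"translation": [0,0,0],"twist": [0,0,0.105]}
    - {"grip": 0.06,"translation": [0,0,0],"twist": [0,0,0.105]}
    - {"grip": 0.06,"translation": [0.022,-0.0325,-0.0036],"twist": [0,0,0]}
    - {"grip": 0.06,"translation": [0.022,-0.0325,-0.0036],"twist": [0,0,0]}
    - {"grip": 0.06,"translation": [0.022,-0.0325,-0.0036],"twist": [0,0,0]}
    - {"grip": 0.06,"translation": [0.022,-0.0325,-0.0036],"twist": [0,0,0]}
    - {"grip": 0.06,"translation": [0.022,-0.0325,-0.0036],"twist": [0,0,0]}
    - {"grip": 0.06,"translation": [0.022,-0.0325,-0.0036],"twist": [0,0,0]}
    - {"grip": 0.06,"translation": [0.022,-0.0325,-0.0036],"twist": [0,0,0]}

```text
clock: 0.93
eef_pos: [323.2, -387.2, 256.5]
tcp_rot: [-3.141, 0.0, -0.067]
contact_force: [0.7, 0.3, -0.1]
opening: 0.467
```

>>> jog_arm:
  moves:
    - {"grip": 0.06,"translation": [0.022,-0.0325,-0.0036],"twist": [0,0,0]}
    - {"grip": 0.06,"translation": [0.022,-0.0325,-0.0036],"twist": [0,0,0]}
    - {"grip": 0.06,"translation": [0.022,-0.0325,-0.0036],"twist": [0,0,0]}
    - {"grip": 0.06,"translation": [0.022,-0.0325,-0.0036],"twist": [0,0,0]}
    - {"grip": 0.06,"translation": [0,0,0],"twist": [0,0,0]}
    - {"grip": 0.06,"translation": [0,0,0],"twist": [0,0,0]}
    - {"grip": 0.06,"translation": [0,0,0],"twist": [0,0,0]}

```text
clock: 1.52
eef_pos: [418.8, -265.0, 270.6]
tcp_rot: [3.141, 0.001, -0.065]
contact_force: [-0.7, 1.0, -0.2]
opening: 0.469
```

```bash
python3 - <<'E'
from rig import r
from h import *
plan(481,-275,120,-0.066)
c=r.calibration("wrist");p,d=r.grab_frame("wrist");cv2.imwrite("pics/w1.png",p[:,:,::-1]);np.savez("w1.npz",p=p,d=d,**c)
print(c)
E
```

```text
clock 1.5167 pos [ 418.8 -265.   270.6] rot [ 3.1415e+00  7.0000e-04 -6.5000e-02] F [-0.7  1.  -0.2] open 0.469
twist first [0.0001 0.0007 0.001 ] then translation mm [ 62.8   5.9 150.6] len 163.3
{'fx': 429.8264728887694, 'fy': 429.8264728887694, 'cx': 319.55582671423133, 'cy': 229.02729553544577, 'R': array([[-6.56355869e-02, -9.97843638e-01,  2.10547348e-04],
       [-9.57372550e-01,  6.30329833e-02,  2.81894739e-01],
       [-2.81300143e-01,  1.83007544e-02, -9.59445315e-01]]), 't': array([-238.13744205,  370.1150832 ,  539.00888169])}
```

View pics/w1.png

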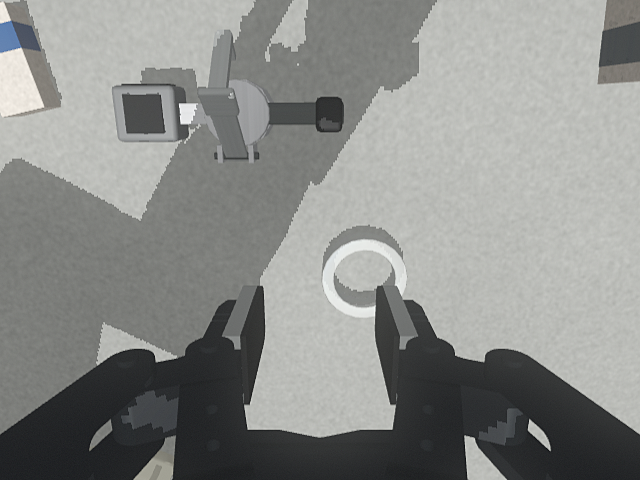

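The wrist view shows the holder square to the image. The handle top is at about (330,113) and the reader at (145,113). So the yaw matches to within about a degree.

```bash
python3 - <<'E'
from h import *
z=load("w1.npz");W=pts(z);d=z['d']
def rect(b,h0,h1,h,n):
    u0,u1,v0,v1=b;m=np.zeros(d.shape,np.uint8);m[v0:v1,u0:u1]=1
    m&=((d>0)&(W[...,2]>h0)&(W[...,2]<h1)).astype(np.uint8)
    m=cv2.morphologyEx(m,cv2.MORPH_CLOSE,np.ones((3,3)))
    c=max(cv2.findContours(m,0,1)[0],key=cv2.contourArea)[:,0]
    q=np.array([ray(z,u,v,h)[:2] for u,v in c],np.float32)
    S=W[m>0];print(n,cv2.minAreaRect(q),S.mean(0),np.median(S[:,2]),m.sum())
rect((305,355,85,140),79,90,84,"handle top")
rect((100,190,70,150),54,66,60,"reader top")
rect((195,275,75,160),44,54,50,"roof")
rect((265,320,90,140),40,50,46,"arm")
rect((190,250,20,165),54,140,90,"lever")
E
```

```text
handle top ((481.4017639160156, -277.2898864746094), (19.210371017456055, 25.050188064575195), 86.10317993164062) [ 481.56468741 -277.09639793   84.2446623 ] 83.34713747424944 917
reader top ((490.842529296875, -132.72067260742188), (49.94298553466797, 42.14272689819336), 86.23697662353516) [ 491.19774206 -132.67826322   60.12704647] 59.225028213067446 3486
roof ((485.3515930175781, -218.85052490234375), (59.68088912963867, 32.47645568847656), 10.189959526062012) [ 486.62146642 -209.98176395   51.44581431] 49.500658277110084 2141
arm ((481.73748779296875, -245.98690795898438), (41.47288131713867, 27.931507110595703), 84.18758392333984) [ 483.39229081 -245.61817072   47.2712447 ] 45.815622816245856 1150
lever ((496.72882080078125, -199.69667053222656), (92.04949951171875, 31.393693923950195), 2.4070394039154053) [ 494.19505999 -203.27121131   95.36239038] 97.4359585217716 3516
```

```bash
python3 -c "
from h import *
plan(481.3,-276.7,50,-0.066)"
```

```text
clock 1.5667 pos [ 418.4 -265.5  270.6] rot [ 3.1416e+00  8.0000e-04 -6.6300e-02] F [-0.7 -0.8  0.6] open 0.468
twist first [ 0.      0.0008 -0.0003] then translation mm [ 63.5   7.1 220.6] len 229.6
```

>>> jog_arm:
  moves:
    - {"grip": 0.06,"translation": [0.0318,0.0035,0.02],"twist": [0,0,0]}
    - {"grip": 0.06,"translation": [0.0317,0.0036,0.02],"twist": [0,0,0]}
    - {"grip": 0.06,"translation": [0,0,0.03],"twist": [0,0,0]}
    - {"grip": 0.06,"translation": [0,0,0.03],"twist": [0,0,0]}
    - {"grip": 0.06,"translation": [0,0,0.03],"twist": [0,0,0]}
    - {"grip": 0.06,"translation": [0,0,0.02],"twist": [0,0,0]}
    - {"grip": 0.06,"translation": [0,0,0],"twist": [0,0,0]}
    - {"grip": 0.06,"translation": [0,0,0],"twist": [0,0,0]}
    - {"grip": 0.06,"translation": [0,0,0],"twist": [0,0,0]}

```text
clock: 2.32
eef_pos: [482.1, -277.6, 122.0]
tcp_rot: [3.141, -0.001, -0.068]
contact_force: [-0.4, -0.7, 0.9]
opening: 0.472
```

```bash
python3 - <<'E'
from rig import r
from h import *
plan(481.3,-276.7,50,-0.066)
c=r.calibration("wrist");p,d=r.grab_frame("wrist");cv2.imwrite("pics/w2.png",p[:,:,::-1]);np.savez("w2.npz",p=p,d=d,**c)
z=load("w2.npz");W=pts(z)
m=(d>0)&(W[...,2]>79)&(W[...,2]<88)&(np.abs(W[...,0]-481)<25)&(np.abs(W[...,1]+277)<18)
q=W[m];print(m.sum(),q.mean(0),q.min(0),q.max(0))
E
```

```text
clock 2.3167 pos [ 482.1 -277.6  122. ] rot [ 3.141e+00 -1.100e-03 -6.760e-02] F [-0.4 -0.7  0.9] open 0.472
twist first [ 0.0006 -0.0011 -0.0016] then translation mm [-0.9 -0.8 72. ] len 72.0
2225 [ 482.93839849 -277.1898291    83.06550154] [ 469.22609584 -287.29670235   79.04049598] [ 494.78303553 -266.81484746   85.63888828]
```

View pics/w2.png

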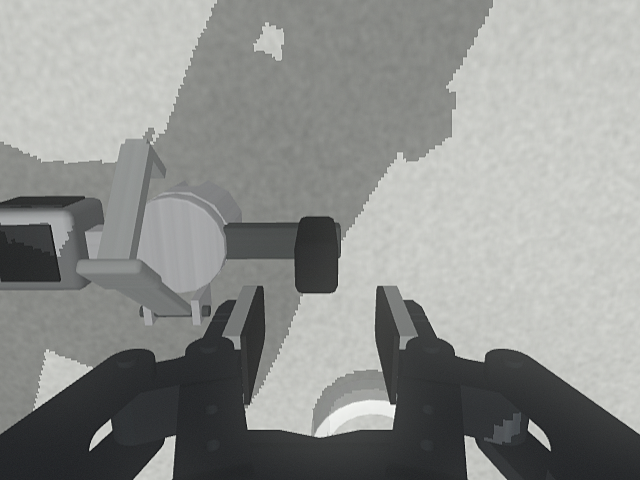

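The handle is centred between the fingers and they are clear of the lever. I'll go straight down and close.

>>> jog_arm:
  moves:
    - {"grip": 0.06,"translation": [0,0,0.02],"twist": [0,0,0]}
    - {"grip": 0.06,"translation": [0,0,0.02],"twist": [0,0,0]}
    - {"grip": 0.06,"translation": [0,0,0.02],"twist": [0,0,0]}
    - {"grip": 0.06,"translation": [0,0,0.012],"twist": [0,0,0]}
    - {"grip": 0.06,"translation": [0,0,0],"twist": [0,0,0]}
    - {"grip": 0.06,"translation": [0,0,0],"twist": [0,0,0]}

```text
clock: 2.87
eef_pos: [482.2, -276.6, 49.6]
tcp_rot: [3.141, -0.0, -0.066]
contact_force: [1.5, -0.0, 0.1]
opening: 0.469
```

>>> jog_arm:
  moves:
    - {"grip": 0.5,"translation": [0,0,0],"twist": [0,0,0]}
    - {"grip": 1,"translation": [0,0,0],"twist": [0,0,0]}
    - {"grip": 1,"translation": [0,0,0],"twist": [0,0,0]}
    - {"grip": 1,"translation": [0,0,0],"twist": [0,0,0]}
    - {"grip": 1,"translation": [0,0,0],"twist": [0,0,0]}
    - {"grip": 1,"translation": [0,0,0],"twist": [0,0,0]}
  squeeze: 80

```text
clock: 3.37
eef_pos: [482.9, -277.0, 50.4]
tcp_rot: [3.14, -0.002, -0.066]
contact_force: [-0.5, 0.2, 6.3]
opening: 0.223
```

>>> jog_arm:
  moves:
    - {"grip": 1,"translation": [0,0,-0.005],"twist": [0,0,0]}
    - {"grip": 1,"translation": [0,0,-0.01],"twist": [0,0,0]}
    - {"grip": 1,"translation": [0,0,-0.02],"twist": [0,0,0]}
    - {"grip": 1,"translation": [0,0,-0.03],"twist": [0,0,0]}
    - {"grip": 1,"translation": [0,0,-0.035],"twist": [0,0,0]}
    - {"grip": 1,"translation": [0,0,-0.03],"twist": [0,0,0]}
    - {"grip": 1,"translation": [0,0,-0.02],"twist": [0,0,0]}
    - {"grip": 1,"translation": [0,0,0],"twist": [0,0,0]}
    - {"grip": 1,"translation": [0,0,0],"twist": [0,0,0]}

```text
clock: 4.12
eef_pos: [482.3, -276.5, 200.1]
tcp_rot: [3.14, -0.002, -0.066]
contact_force: [0.7, -0.3, -5.6]
opening: 0.222
```

```bash
python3 - <<'E'
from rig import r
from h import *
plan(552.2,125.2,200,-0.066)
print(r.sense()['wrist_torque'])
for n in ["top","scene"]:
    c=r.calibration(n);p,d=r.grab_frame(n);cv2.imwrite(f"pics/{n}3.png",p[:,:,::-1]);np.savez(f"{n}3.npz",p=p,d=d,**c)
c=r.calibration("wrist");p,d=r.grab_frame("wrist");cv2.imwrite("pics/w3.png",p[:,:,::-1]);np.savez("w3.npz",p=p,d=d,**c)
E
```

```text
clock 4.1167 pos [ 482.3 -276.5  200.1] rot [ 3.1403e+00 -2.3000e-03 -6.6100e-02] F [ 0.7 -0.3 -5.6] open 0.222
twist first [ 0.0012 -0.0023 -0.0001] then translation mm [ 4.330e+01 -4.055e+02  1.000e-01] len 407.8
[-0.24864054  0.1204268  -0.03768761]
```

View pics/w3.png

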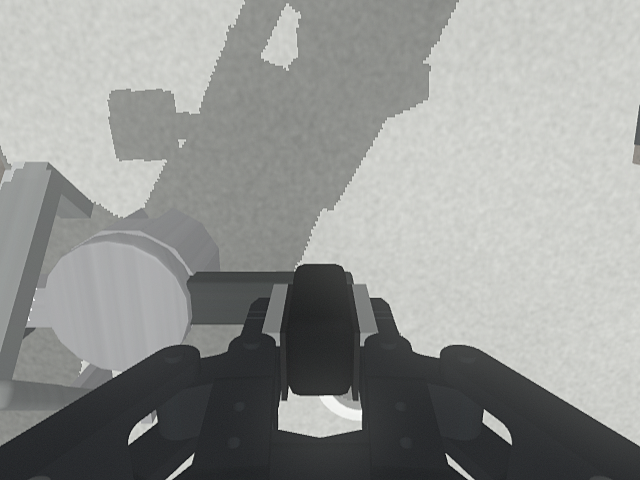

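View pics/scene3.png

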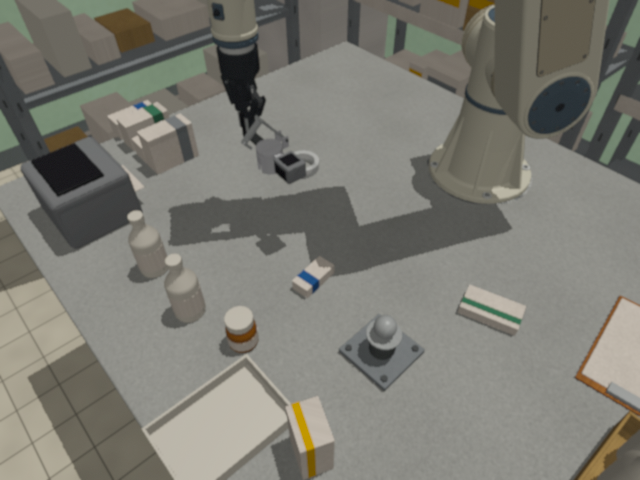

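The holder is lifted and held, with about 5.6 N of weight on the wrist. Next I check its tilt in the hand.

```bash
python3 - <<'E'
from h import *
for f in ("w3.npz","top3.npz","scene3.npz"):
    z=load(f);W=pts(z);d=z['d']
    # holder frame coords
    c,s=np.cos(-.066),np.sin(-.066);ex=np.array([c,s]);ey=np.array([-s,c])
    q=W[...,:2]-np.array([482.3,-276.5]);hx=q@ex;hy=q@ey
    for n,m in (("roof",(np.hypot(hx,hy-75)<24)&(abs(W[...,2]-200)<7)),("reader",(abs(hx)<18)&(abs(hy-146)<20)&(abs(W[...,2]-210)<8))):
        m&=d>0
        if m.sum()<60: print(f,n,m.sum());continue
        A=np.c_[hx[m],hy[m]-75,np.ones(m.sum())];k=np.linalg.lstsq(A,W[m][:,2],rcond=None)[0]
        print(f,n,m.sum(),"slopes x,y",k[:2].round(4),"z@seat",k[2].round(2),"mean",hx[m].mean().round(1),hy[m].mean().round(1),W[m][:,2].mean().round(1))
    # reader extents
    m=(d>0)&(abs(W[...,2]-210)<8)&(abs(hy-146)<40)&(abs(hx)<40)
    if m.sum()>60: print(f,"reader ext",np.percentile(hx[m],[2,98]),np.percentile(hy[m],[2,98]))
    m=(d>0)&(abs(W[...,2]-200)<5)&(abs(hy-75)<35)&(abs(hx)<35)
    if m.sum()>60: print(f,"roof ext",np.percentile(hx[m],[1,99]),np.percentile(hy[m],[1,99]))
E
```

```text
w3.npz roof 12388 slopes x,y [-0.008   0.0018] z@seat 196.81 mean 0.9 74.9 196.8
w3.npz reader 0
w3.npz roof ext [-29.27644484  22.58043494] [ 49.2299552  103.36851325]
top3.npz roof 381 slopes x,y [-0.0154  0.0065] z@seat 199.28 mean 1.4 83.3 199.3
top3.npz reader 561 slopes x,y [-0.0328 -0.0088] z@seat 209.74 mean -0.0 146.1 209.1
top3.npz reader ext [-23.17003283  18.70687168] [122.48816734 169.91413322]
top3.npz roof ext [-25.9466456   23.12617557] [ 41.18066937 108.71608953]
scene3.npz roof 276 slopes x,y [-0.0047 -0.0014] z@seat 198.02 mean 0.3 75.9 198.0
scene3.npz reader 254 slopes x,y [-0.0458  0.0111] z@seat 207.04 mean 1.0 147.3 207.8
scene3.npz reader ext [-21.94603828  19.48697199] [126.3945483  172.95878342]
scene3.npz roof ext [-34.19167405  24.1184093 ] [ 50.72501338 109.23463929]
```

```bash
python3 - <<'E'
from h import *
from scipy.optimize import least_squares
z=load("w3.npz");W=pts(z);d=z['d']
m=((d>0)&(abs(W[...,2]-197)<4)).astype(np.uint8);m[:,:40]=0;m[:225]=0;m[360:]=0;m[:,192:]=0
m=cv2.morphologyEx(m,cv2.MORPH_OPEN,np.ones((5,5)))
c=max(cv2.findContours(m,0,1)[0],key=cv2.contourArea)[:,0]
q=np.array([ray(z,u,v,197)[:2] for u,v in c])-[482.3,-276.5]
cc,s=np.cos(-.066),np.sin(-.066);h=np.c_[q@[cc,s],q@[-s,cc]]
f=least_squares(lambda x:np.hypot(h[:,0]-x[0],h[:,1]-x[1])-x[2],[0,75,27],loss='cauchy',f_scale=.5);print(f.x,len(h),np.median(abs(f.fun)))
f=least_squares(lambda x:np.hypot(h[:,0]-x[0],h[:,1]-x[1])-27,[0,75],loss='cauchy',f_scale=.5);print(f.x,np.median(abs(f.fun)))
# top camera: handle sides? lever centre line vs
E
```

```text
[-1.6560773  73.24105977 26.52359249] 440 0.46951965274105234
[-2.06588847 73.35758943] 0.5779707402816285
```

Roof level and where expected (seat about -1.5 mm in x, 74 to 75 mm in y from the TCP). I'll go to a spot just short of the ball and measure it again with the wrist camera.

>>> jog_arm:
  moves:
    - {"grip": 1,"translation": [-0.001,-0.02,0],"twist": [0,0,0]}
    - {"grip": 1,"translation": [-0.001,-0.035,0],"twist": [0,0,0]}
    - {"grip": 1,"translation": [-0.001,-0.038,0],"twist": [0,0,0]}
    - {"grip": 1,"translation": [-0.001,-0.038,0],"twist": [0,0,0]}
    - {"grip": 1,"translation": [-0.001,-0.038,0],"twist": [0,0,0]}
    - {"grip": 1,"translation": [-0.001,-0.038,0],"twist": [0,0,0]}
    - {"grip": 1,"translation": [-0.001,-0.038,0],"twist": [0,0,0]}
    - {"grip": 1,"translation": [-0.001,-0.038,0],"twist": [0,0,0]}
    - {"grip": 1,"translation": [-0.001,-0.038,0],"twist": [0,0,0]}
    - {"grip": 1,"translation": [-0.001,-0.038,0],"twist": [0,0,0]}

```text
clock: 5.1
eef_pos: [494.2, 84.2, 197.2]
tcp_rot: [3.141, 0.003, -0.066]
contact_force: [0.7, -0.7, -4.1]
opening: 0.224
```

>>> jog_arm:
  moves:
    - {"grip": 1,"translation": [-0.001,-0.027,0],"twist": [0,0,0]}
    - {"grip": 1,"translation": [0,-0.017,0],"twist": [0,0,0]}
    - {"grip": 1,"translation": [0,0,0],"twist": [0,0,0]}
    - {"grip": 1,"translation": [0,0,0],"twist": [0,0,0]}
    - {"grip": 1,"translation": [0,0,0],"twist": [0,0,0]}

```text
clock: 5.52
eef_pos: [496.7, 125.9, 197.7]
tcp_rot: [3.14, 0.002, -0.066]
contact_force: [0.0, 0.0, -4.2]
opening: 0.217
```

```bash
python3 - <<'E'
from rig import r
from h import *
plan(553.8,126.1,200,-0.066)
c=r.calibration("wrist");p,d=r.grab_frame("wrist");cv2.imwrite("pics/w4.png",p[:,:,::-1]);np.savez("w4.npz",p=p,d=d,**c)
E
```

```text
clock 5.5167 pos [496.7 125.9 197.7] rot [ 3.1404e+00  2.5000e-03 -6.5800e-02] F [ 0.   0.  -4.2] open 0.217
twist first [0.0012 0.0025 0.0002] then translation mm [57.  -3.9 -2.3] len 57.1
```

View pics/w4.png

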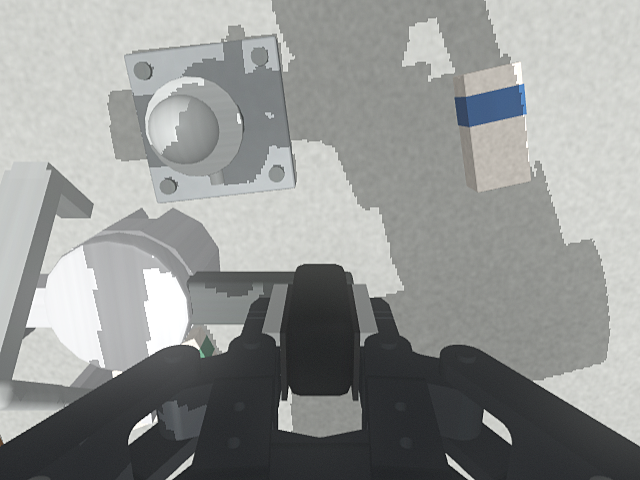

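The ball is at about (183,128) ahead of the socket, whose roof is at about (118,300).

```bash
python3 - <<'E'
from h import *
from scipy.optimize import least_squares
z=load("w4.npz");W=pts(z);d=z['d']
m=np.zeros(d.shape,bool);m[70:190,130:260]=1;m&=(d>0)
S=W[m&(W[...,2]>68)&(W[...,2]<110)]
f=least_squares(lambda x:np.linalg.norm(S-x,axis=1)-20,[557,200,82],loss='soft_l1');print("ball",f.x,len(S),np.median(abs(f.fun)))
fl=W[m&(abs(W[...,2]-62)<4)];print("flange top z",np.median(fl[:,2]))
f2=(m&(W[...,2]>55)&(W[...,2]<110)).astype(np.uint8)
# roof
m=((d>0)&(abs(W[...,2]-194.5)<4)).astype(np.uint8);m[:,40:192][225:360]*=1
k=np.zeros_like(m);k[225:360,40:192]=1;m&=k
m=cv2.morphologyEx(m,cv2.MORPH_OPEN,np.ones((5,5)))
print("roof z",np.median(W[m>0][:,2]))
c=max(cv2.findContours(m,0,1)[0],key=cv2.contourArea)[:,0]
q=np.array([ray(z,u,v,np.median(W[m>0][:,2]))[:2] for u,v in c])
g=least_squares(lambda x:np.hypot(q[:,0]-x[0],q[:,1]-x[1])-27,[500,200],loss='cauchy',f_scale=.5);print("roof",g.x,"ball-roof",f.x[:2]-g.x)
E
```

```text
ball [557.97663611 200.32482031  81.22471873] 3888 0.2898315345972051
flange top z 61.835538429264346
roof z 196.56235603114348
roof [501.70659272 198.46101289] ball-roof [56.27004338  1.86380742]
```

```bash
python3 -c "
from h import *
plan(553.4,126.5,165,-0.066)"
```

```text
clock 5.5667 pos [496.9 125.6 197.9] rot [ 3.1406e+00  1.9000e-03 -6.6600e-02] F [-0.1 -0.1 -3.5] open 0.218
twist first [ 0.001   0.0019 -0.0006] then translation mm [56.3 -4.6 32.9] len 65.4
```

>>> jog_arm:
  moves:
    - {"grip": 1,"translation": [0.015,-0.0015,0],"twist": [0.001,0.002,0]}
    - {"grip": 1,"translation": [0.02,-0.0015,0],"twist": [0,0,0]}
    - {"grip": 1,"translation": [0.015,-0.001,0],"twist": [0,0,0]}
    - {"grip": 1,"translation": [0.0063,-0.0006,0.01],"twist": [0,0,0]}
    - {"grip": 1,"translation": [0,0,0.015],"twist": [0,0,0]}
    - {"grip": 1,"translation": [0,0,0.008],"twist": [0,0,0]}
    - {"grip": 1,"translation": [0,0,0],"twist": [0,0,0]}
    - {"grip": 1,"translation": [0,0,0],"twist": [0,0,0]}
    - {"grip": 1,"translation": [0,0,0],"twist": [0,0,0]}

```text
clock: 6.32
eef_pos: [554.0, 127.2, 166.2]
tcp_rot: [-3.141, -0.002, -0.066]
contact_force: [1.3, -0.5, -3.5]
opening: 0.224
```

```bash
python3 - <<'E'
from rig import r
from h import *
plan(553.4,126.5,130,-0.066)
for n in ["top","scene"]:
    c=r.calibration(n);p,d=r.grab_frame(n);np.savez(f"{n}5.npz",p=p,d=d,**c)
    a=p[150:260,160:290] if n=="top" else p[260:400,310:470]
    cv2.imwrite(f"pics/{n}5.png",cv2.resize(a[:,:,::-1],None,fx=5 if n=="top" else 4,fy=5 if n=="top" else 4,interpolation=cv2.INTER_CUBIC))
E
```

```text
clock 6.3167 pos [554.  127.2 166.2] rot [-3.1406e+00 -1.9000e-03 -6.6400e-02] F [ 1.3 -0.5 -3.5] open 0.224
twist first [-0.001  -0.0019 -0.0004] then translation mm [-0.5  0.8 36.2] len 36.2
```

View pics/scene5.png

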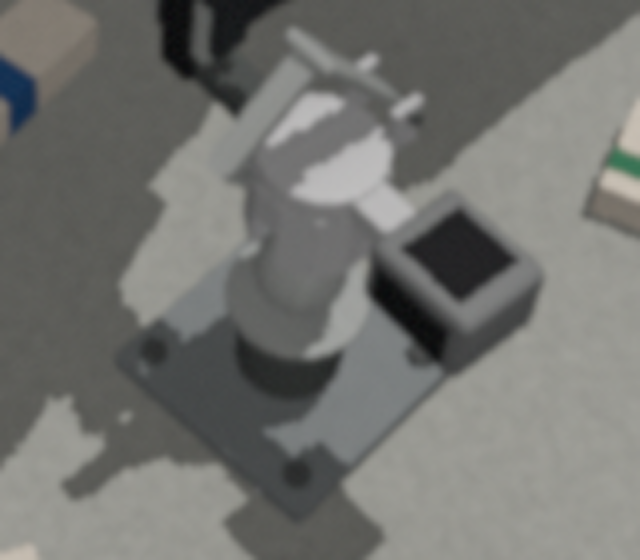

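View pics/top5.png

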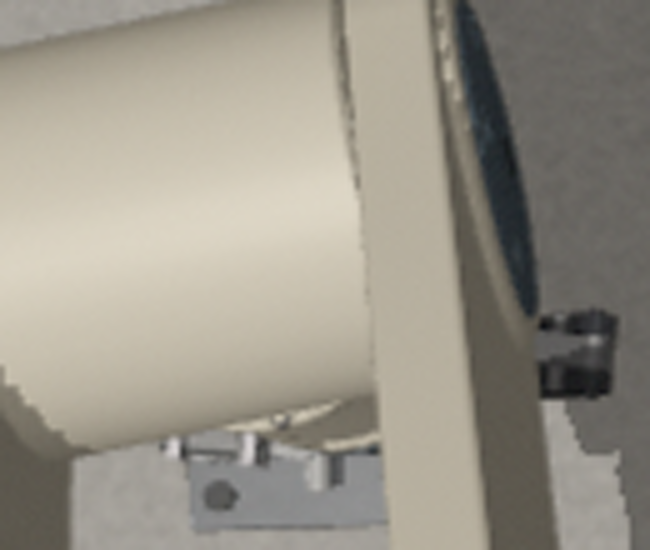

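The scene view shows the socket over the ball, well aligned (the arm blocks the top view). Now I lower it by feel.

>>> jog_arm:
  moves:
    - {"grip": 1,"translation": [-0.0005,0.0005,0.005],"twist": [0,-0.001,0]}
    - {"grip": 1,"translation": [0,0,0.005],"twist": [0,0,0]}
    - {"grip": 1,"translation": [0,0,0.005],"twist": [0,0,0]}
    - {"grip": 1,"translation": [0,0,0.002],"twist": [0,0,0]}
    - {"grip": 1,"translation": [0,0,0],"twist": [0,0,0]}
    - {"grip": 1,"translation": [0,0,0],"twist": [0,0,0]}

```text
clock: 6.92
eef_pos: [553.5, 127.0, 148.7]
tcp_rot: [-3.141, -0.0, -0.066]
contact_force: [-0.1, -0.7, -4.1]
opening: 0.221
```

>>> jog_arm:
  moves:
    - {"grip": 1,"translation": [0,0,0.003],"twist": [0,0,0]}
    - {"grip": 1,"translation": [0,0,0.003],"twist": [0,0,0]}
    - {"grip": 1,"translation": [0,0,0.003],"twist": [0,0,0]}
    - {"grip": 1,"translation": [0,0,0.002],"twist": [0,0,0]}
    - {"grip": 1,"translation": [0,0,0],"twist": [0,0,0]}

```text
clock: 7.33
eef_pos: [553.3, 126.9, 137.3]
tcp_rot: [-3.141, -0.0, -0.066]
contact_force: [0.5, -0.7, -3.8]
opening: 0.222
```

>>> jog_arm:
  moves:
    - {"grip": 1,"translation": [0,0,0.002],"twist": [0,0,0]}
    - {"grip": 1,"translation": [0,0,0.002],"twist": [0,0,0]}
    - {"grip": 1,"translation": [0,0,0.002],"twist": [0,0,0]}
    - {"grip": 1,"translation": [0,0,0],"twist": [0,0,0]}

```text
clock: 7.67
eef_pos: [553.4, 126.9, 131.5]
tcp_rot: [-3.141, -0.0, -0.066]
contact_force: [-0.6, 0.3, -4.5]
opening: 0.218
```

>>> jog_arm:
  moves:
    - {"grip": 1,"translation": [0,0,0.002],"twist": [0,0,0]}
    - {"grip": 1,"translation": [0,0,0.002],"twist": [0,0,0]}
    - {"grip": 1,"translation": [0,0,0.002],"twist": [0,0,0]}
    - {"grip": 1,"translation": [0,0,0],"twist": [0,0,0]}

```text
clock: 8.0
eef_pos: [553.4, 126.9, 125.5]
tcp_rot: [-3.141, -0.0, -0.066]
contact_force: [0.4, -0.1, -3.7]
opening: 0.222
```

>>> jog_arm:
  moves:
    - {"grip": 1,"translation": [0,0,0.002],"twist": [0,0,0]}
    - {"grip": 1,"translation": [0,0,0.002],"twist": [0,0,0]}
    - {"grip": 1,"translation": [0,0,0.0015],"twist": [0,0,0]}
    - {"grip": 1,"translation": [0,0,0],"twist": [0,0,0]}

```text
clock: 8.33
eef_pos: [553.4, 126.9, 120.1]
tcp_rot: [-3.141, -0.0, -0.066]
contact_force: [1.3, -1.0, -3.9]
opening: 0.223
```

>>> jog_arm:
  moves:
    - {"grip": 1,"translation": [0,0,0.001],"twist": [0,0,0]}
    - {"grip": 1,"translation": [0,0,0.001],"twist": [0,0,0]}
    - {"grip": 1,"translation": [0,0,0.001],"twist": [0,0,0]}
    - {"grip": 1,"translation": [0,0,0],"twist": [0,0,0]}

```text
clock: 8.67
eef_pos: [553.6, 126.9, 117.3]
tcp_rot: [-3.141, -0.001, -0.066]
contact_force: [-0.1, -0.5, -3.7]
opening: 0.22
```

>>> jog_arm:
  moves:
    - {"grip": 1,"translation": [0,0,0.001],"twist": [0,0,0]}
    - {"grip": 1,"translation": [0,0,0.001],"twist": [0,0,0]}
    - {"grip": 1,"translation": [0,0,0],"twist": [0,0,0]}

```text
clock: 8.92
eef_pos: [553.6, 127.0, 115.3]
tcp_rot: [-3.141, -0.001, -0.066]
contact_force: [-0.2, 0.3, -3.6]
opening: 0.216
```

>>> jog_arm:
  moves:
    - {"grip": 1,"translation": [0,0,0.0005],"twist": [0,0,0]}
    - {"grip": 1,"translation": [0,0,0.0005],"twist": [0,0,0]}
    - {"grip": 1,"translation": [0,0,0],"twist": [0,0,0]}

```text
clock: 9.17
eef_pos: [553.6, 127.0, 114.4]
tcp_rot: [-3.141, -0.001, -0.066]
contact_force: [0.1, 0.5, -4.4]
opening: 0.226
```

>>> jog_arm:
  moves:
    - {"grip": 1,"translation": [0,0,0.0005],"twist": [0,0,0]}
    - {"grip": 1,"translation": [0,0,0.0005],"twist": [0,0,0]}
    - {"grip": 1,"translation": [0,0,0],"twist": [0,0,0]}

```text
clock: 9.42
eef_pos: [553.8, 127.0, 113.8]
tcp_rot: [-3.141, -0.001, -0.066]
contact_force: [-1.4, -1.6, -0.2]
opening: 0.221
```

>>> jog_arm:
  moves:
    - {"grip": 1,"translation": [0,0,0.0005],"twist": [0,0,0]}
    - {"grip": 1,"translation": [0,0,0],"twist": [0,0,0]}

```text
clock: 9.58
eef_pos: [553.9, 126.9, 113.5]
tcp_rot: [-3.141, -0.001, -0.066]
contact_force: [-1.3, -2.5, 4.8]
opening: 0.221
```

Contact at TCP height about 113.9 mm, against an expected 113.4, so the ball's top is on the roof. Now I push gently home.

>>> jog_arm:
  moves:
    - {"grip": 1,"translation": [0,0,0.0005],"twist": [0,0,0]}
    - {"grip": 1,"translation": [0,0,0.0005],"twist": [0,0,0]}
    - {"grip": 1,"translation": [0,0,0],"twist": [0,0,0]}

```text
clock: 9.83
eef_pos: [554.0, 126.8, 113.1]
tcp_rot: [-3.14, -0.002, -0.066]
contact_force: [-3.6, -4.9, 11.1]
opening: 0.223
```

>>> jog_arm:
  moves:
    - {"grip": 1,"translation": [0,0,0.0005],"twist": [0,0,0]}
    - {"grip": 1,"translation": [0,0,0],"twist": [0,0,0]}

```text
clock: 10.0
eef_pos: [554.1, 126.8, 113.0]
tcp_rot: [-3.14, -0.002, -0.066]
contact_force: [-4.8, -5.8, 16.0]
opening: 0.224
```

>>> jog_arm:
  moves:
    - {"grip": 1,"translation": [0,0,0.0007],"twist": [0,0,0]}
    - {"grip": 1,"translation": [0,0,0],"twist": [0,0,0]}
    - {"grip": 1,"translation": [0,0,0],"twist": [0,0,0]}
    - {"grip": 1,"translation": [0,0,0],"twist": [0,0,0]}
    - {"grip": 1,"translation": [0,0,0],"twist": [0,0,0]}
    - {"grip": 1,"translation": [0,0,0],"twist": [0,0,0]}
    - {"grip": 1,"translation": [0,0,0],"twist": [0,0,0]}
    - {"grip": 1,"translation": [0,0,0],"twist": [0,0,0]}

```text
clock: 10.67
eef_pos: [554.2, 126.7, 112.8]
tcp_rot: [-3.14, -0.002, -0.066]
contact_force: [-7.5, -6.5, 19.6]
opening: 0.223
```

```bash
python3 - <<'E'
from rig import r
from h import *
s=r.sense();print(s['wrist_torque'],s['contact_force'])
p,d=r.grab_frame("scene");c=r.calibration("scene");np.savez("scene6.npz",p=p,d=d,**c)
cv2.imwrite("pics/scene6.png",cv2.resize(p[260:400,310:470,::-1],None,fx=4,fy=4,interpolation=cv2.INTER_CUBIC))
E
```

```text
[0.32847254 1.15935043 0.47617951] [-7.54388264 -6.45652931 19.57725897]
```

View pics/scene6.png

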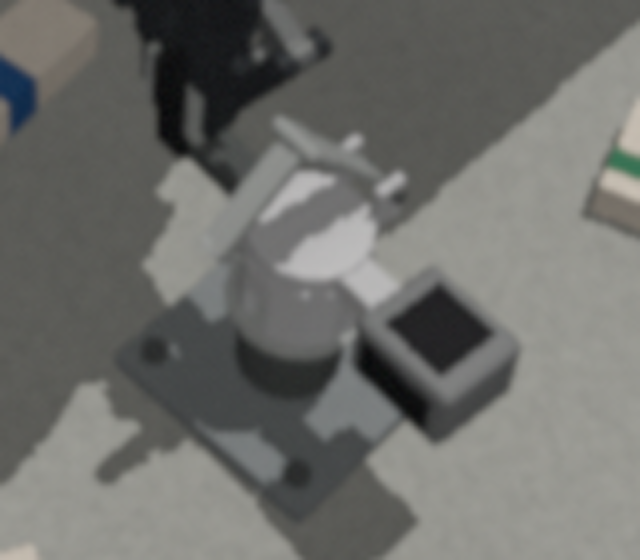

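The socket covers the flange and is home under about 24 N net. I'll ease off the load and release.

>>> jog_arm:
  moves:
    - {"grip": 1,"translation": [0,0,-0.001],"twist": [0,0,0]}
    - {"grip": 1,"translation": [0,0,-0.0007],"twist": [0,0,0]}
    - {"grip": 1,"translation": [0,0,0],"twist": [0,0,0]}

```text
clock: 10.97
eef_pos: [554.0, 126.9, 113.4]
tcp_rot: [-3.14, -0.002, -0.066]
contact_force: [-3.1, -2.2, 7.1]
opening: 0.226
```

>>> jog_arm:
  moves:
    - {"grip": 1,"translation": [0,0,-0.0006],"twist": [0,0,0]}
    - {"grip": 0.5,"translation": [0,0,0],"twist": [0,0,0]}
    - {"grip": 0.3,"translation": [0,0,0],"twist": [0,0,0]}
    - {"grip": 0.06,"translation": [0,0,0],"twist": [0,0,0]}
    - {"grip": 0.06,"translation": [0,0,0],"twist": [0,0,0]}
    - {"grip": 0.06,"translation": [0,0,0],"twist": [0,0,0]}

```text
clock: 11.47
eef_pos: [553.7, 127.1, 113.0]
tcp_rot: [-3.14, -0.001, -0.066]
contact_force: [0.4, -0.1, 0.4]
opening: 0.464
```

>>> jog_arm:
  moves:
    - {"grip": 0.06,"translation": [0,0,-0.01],"twist": [0,0,0]}
    - {"grip": 0.06,"translation": [0,0,-0.02],"twist": [0,0,0]}
    - {"grip": 0.06,"translation": [0,0,-0.03],"twist": [0,0,0]}
    - {"grip": 0.06,"translation": [0,0,-0.035],"twist": [0,0,0]}
    - {"grip": 0.06,"translation": [0,0,-0.02],"twist": [0,0,0]}
    - {"grip": 0.06,"translation": [-0.03,0,-0.02],"twist": [0,0,0]}
    - {"grip": 0.06,"translation": [-0.03,0,0],"twist": [0,0,0]}
    - {"grip": 0.06,"translation": [-0.02,0,0],"twist": [0,0,0]}
    - {"grip": 0.06,"translation": [0,0,0],"twist": [0,0,0]}
    - {"grip": 0.06,"translation": [0,0,0],"twist": [0,0,0]}

```text
clock: 12.3
eef_pos: [473.3, 132.3, 249.0]
tcp_rot: [-3.14, -0.002, -0.066]
contact_force: [0.0, 0.3, 0.4]
opening: 0.469
```

```bash
python3 - <<'E'
from rig import r
from h import *
print(r.sense()['contact_force'])
for n in ("scene","wrist"):
    c=r.calibration(n);p,d=r.grab_frame(n);np.savez(f"{n}7.npz",p=p,d=d,**c)
    cv2.imwrite(f"pics/{n}7.png",p[:,:,::-1] if n=="wrist" else cv2.resize(p[240:400,310:470,::-1],None,fx=3.7,fy=3.7,interpolation=cv2.INTER_CUBIC))
E
```

```text
[0.02647754 0.25451578 0.43159428]
```

View pics/scene7.png

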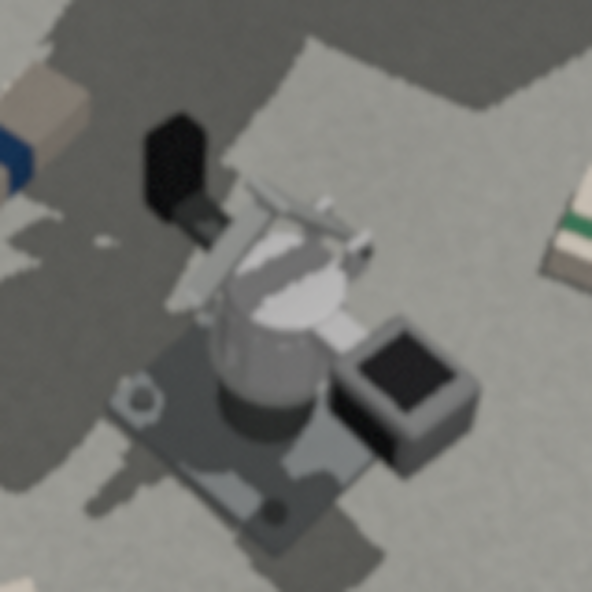

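View pics/wrist7.png

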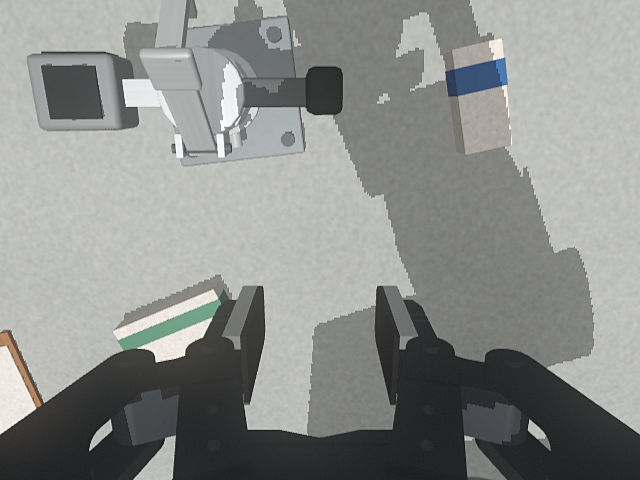

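The holder sits on the ball with its lever raised. In the wrist view the lever pad is at about (170,68) and the pin at (200,150). I'll measure the lean and the lever line.

```bash
python3 - <<'E'
from h import *
cc,s=np.cos(-.066),np.sin(-.066)
for f in ("wrist7.npz","scene7.npz"):
    z=load(f);W=pts(z);d=z['d']
    q=W[...,:2]-np.array([557.7,200.5]);hx=q@[cc,s];hy=q@[-s,cc]
    def pl(n,m):
        m=m&(d>0)
        if m.sum()<40: print(f,n,m.sum());return
        A=np.c_[hx[m],hy[m],np.ones(m.sum())];zz=W[m][:,2]
        for _ in range(4):
            k=np.linalg.lstsq(A,zz,rcond=None)[0];e=abs(A@k-zz);g=e<2.5;A=A[g];zz=zz[g]
        print(f,n,len(zz),"slopes",k[:2].round(3),"z0",k[2].round(1),"ext",np.percentile(A[:,0],[2,98]).round(1),np.percentile(A[:,1],[2,98]).round(1),"z",zz.mean().round(1))
    pl("roof",(np.hypot(hx,hy)<25)&(abs(W[...,2]-113)<5))
    pl("reader",(abs(hx)<25)&(abs(hy-71)<30)&(abs(W[...,2]-123)<7))
    pl("handle",(abs(hx)<17)&(abs(hy+75)<15)&(abs(W[...,2]-147)<7))
    pl("lever",(hx>-30)&(hx<45)&(abs(hy)<18)&(W[...,2]>124))
E
```

```text
wrist7.npz roof 2629 slopes [0.003 0.057] z0 113.3 ext [-20.3  22.9] [-23.4  22.3] z 112.7
wrist7.npz reader 5883 slopes [-0.001  0.069] z0 121.9 ext [-21.1  19.3] [47.  92.9] z 126.7
wrist7.npz handle 1549 slopes [0.007 0.05 ] z0 146.3 ext [-12.2  11.5] [-86.1 -68.2] z 142.5
wrist7.npz lever 679 slopes [ 0.452 -0.126] z0 160.1 ext [-11.6  26.5] [-12.4   4.7] z 162.0
scene7.npz roof 545 slopes [-0.001  0.063] z0 113.5 ext [-22.5  22.4] [-19.4  22.5] z 113.6
scene7.npz reader 538 slopes [-0.048  0.018] z0 125.6 ext [-19.6  20.4] [50.5 96.7] z 126.9
scene7.npz handle 124 slopes [-0.003  0.015] z0 143.8 ext [-10.8  12.4] [-83.5 -65.7] z 142.7
scene7.npz lever 52 slopes [ 0.156 -0.82 ] z0 161.7 ext [-10.2  35.9] [-8.4  7.9] z 165.0
```

```bash
python3 - <<'E'
from h import *
cc,s=np.cos(-.066),np.sin(-.066)
for f in ("wrist7.npz","scene7.npz"):
    z=load(f);W=pts(z);d=z['d']
    q=W[...,:2]-np.array([557.7,200.5]);hx=q@[cc,s];hy=q@[-s,cc]
    m=(d>0)&(abs(hy)<25)&(W[...,2]>121)
    for a in range(-40,45,5):
        k=m&(hx>=a)&(hx<a+5)
        if k.sum()>3: print(f[:5],a,k.sum(),"z",np.percentile(W[k][:,2],[10,50,90]).round(),"hy",np.percentile(hy[k],[5,50,95]).round(1))
E
python3 -c "
from h import *
import numpy as np
c,s=np.cos(-.066),np.sin(-.066);x=557.7+13*c+3*s;y=200.5+13*s-3*c
print(x,y);plan(x,y,200,-.066)"
```

```text
wrist -40 224 z [122. 124. 128.] hy [-16.1  -0.6  12.8]
wrist -35 446 z [123. 126. 129.] hy [-17.7  -2.1  15. ]
wrist -30 390 z [126. 131. 135.] hy [-15.4  -3.   11.4]
wrist -25 281 z [135. 138. 141.] hy [-11.1  -3.4   5.5]
wrist -20 308 z [142. 145. 147.] hy [-11.3  -3.4   5. ]
wrist -15 316 z [148. 151. 153.] hy [-11.7  -3.8   4.7]
wrist -10 367 z [154. 157. 160.] hy [-12.   -4.1   4.3]
wrist -5 431 z [161. 163. 167.] hy [-12.4  -4.3   4.5]
wrist 0 549 z [168. 171. 173.] hy [-15.4  -4.8   5.8]
wrist 5 661 z [174. 177. 180.] hy [-15.8  -5.1   5.5]
wrist 10 670 z [180. 183. 184.] hy [-16.1  -5.6   5.3]
wrist 15 392 z [176. 181. 183.] hy [-14.7  -4.9   4.6]
wrist 20 310 z [170. 173. 175.] hy [-9.9 -5.1  1.1]
wrist 25 297 z [167. 169. 171.] hy [-9.7 -4.8  1.6]
wrist 30 289 z [163. 165. 167.] hy [-9.4 -4.5  1.8]
wrist 35 297 z [154. 161. 163.] hy [-9.2 -4.2  2. ]
wrist 40 200 z [131. 155. 159.] hy [-8.9 -5.2  1.4]
scene -40 19 z [124. 126. 129.] hy [-13.3   5.7  15.3]
scene -35 35 z [123. 126. 128.] hy [-15.2  11.3  17.5]
scene -30 25 z [125. 129. 135.] hy [-4.3  8.9 14.8]
scene -25 15 
[... 239 characters left out ...]
 7.8]
scene 0 14 z [167. 171. 174.] hy [-9.6  8.7  9.8]
scene 5 18 z [173. 176. 180.] hy [-6.2  6.8 10. ]
scene 10 34 z [180. 183. 185.] hy [-13.   -0.8   9.1]
scene 15 62 z [174. 179. 184.] hy [-10.6  -0.8   7.8]
scene 20 36 z [170. 173. 174.] hy [-8.1 -1.5  4. ]
scene 25 36 z [166. 169. 171.] hy [-6.8 -0.2  4.7]
scene 30 35 z [161. 165. 167.] hy [-7.  -0.6  4.8]
scene 35 38 z [155. 160. 164.] hy [-6.2  0.3  4.6]
scene 40 48 z [132. 156. 159.] hy [-5.4  1.8  5.2]
570.4738399931847 196.64915440084707
clock 12.4 pos [474.6 132.3 248.6] rot [-3.1402e+00 -2.4000e-03 -6.6100e-02] F [-0.1 -0.6 -0. ] open 0.469
twist first [-0.0014 -0.0024 -0.0001] then translation mm [ 91.4 -70.5  48.6] len 125.3
```

Lever raised about 0.9 rad: its end is at z about 184 mm, 15 mm in front of the socket axis. Lever down should put the pad at z about 125 mm. I'll close the fingers and come over a point 13 mm in front of the axis.

>>> jog_arm:
  moves:
    - {"grip": 1,"translation": [0.02,-0.015,0],"twist": [-0.001,-0.002,0]}
    - {"grip": 1,"translation": [0.03,-0.023,0],"twist": [0,0,0]}
    - {"grip": 1,"translation": [0.025,-0.02,0],"twist": [0,0,0]}
    - {"grip": 1,"translation": [0.0164,-0.0125,0],"twist": [0,0,0]}
    - {"grip": 1,"translation": [0,0,0.02],"twist": [0,0,0]}
    - {"grip": 1,"translation": [0,0,0.02],"twist": [0,0,0]}
    - {"grip": 1,"translation": [0,0,0.008],"twist": [0,0,0]}
    - {"grip": 1,"translation": [0,0,0],"twist": [0,0,0]}
    - {"grip": 1,"translation": [0,0,0],"twist": [0,0,0]}
    - {"grip": 1,"translation": [0,0,0],"twist": [0,0,0]}
  squeeze: 30

```text
clock: 13.23
eef_pos: [570.3, 196.5, 200.9]
tcp_rot: [-3.141, -0.0, -0.066]
contact_force: [-0.8, -0.9, -0.2]
opening: -0.003
```

```bash
python3 - <<'E'
from rig import r
from h import *
plan(570.5,196.7,188,-.066)
for n in ("scene","wrist"):
    c=r.calibration(n);p,d=r.grab_frame(n);np.savez(f"{n}8.npz",p=p,d=d,**c)
    cv2.imwrite(f"pics/{n}8.png",p[:,:,::-1] if n=="wrist" else cv2.resize(p[220:380,310:470,::-1],None,fx=3.7,fy=3.7,interpolation=cv2.INTER_CUBIC))
E
```

```text
clock 13.2333 pos [570.3 196.5 200.9] rot [-3.1411e+00 -2.0000e-04 -6.6500e-02] F [-0.8 -0.9 -0.2] open -0.003
twist first [-0.0005 -0.0002 -0.0005] then translation mm [ 0.2 -0.2 12.9] len 12.9
```

View pics/scene8.png

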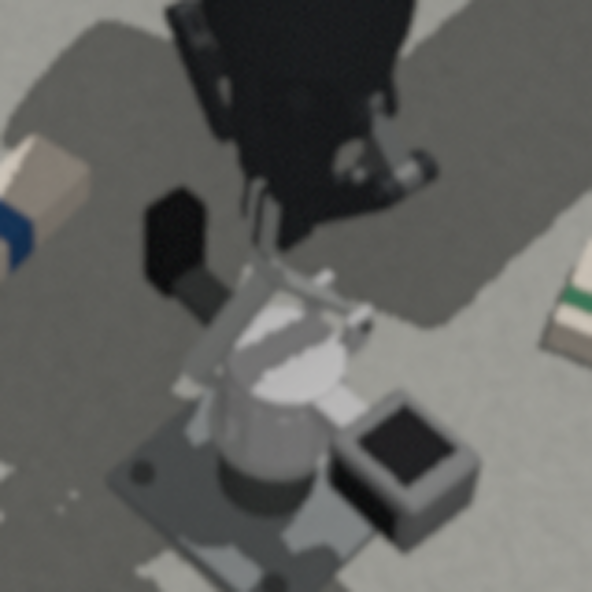

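View pics/wrist8.png

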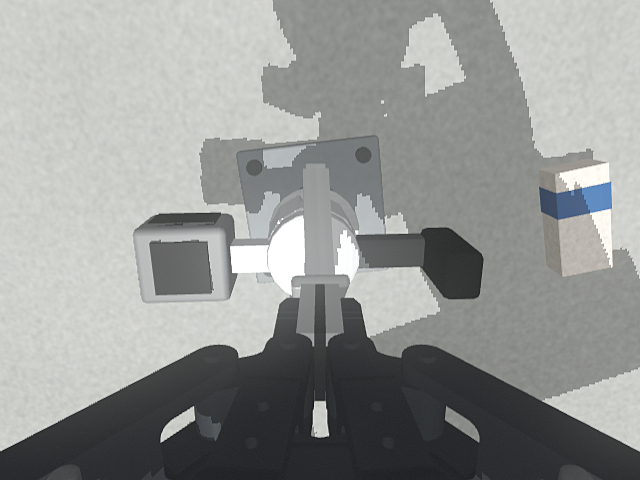

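The fingers are centred over the lever's end. I press straight down slowly and watch the force.

>>> jog_arm:
  moves:
    - {"grip": 1,"translation": [0,0,0.004],"twist": [0,0,0]}
    - {"grip": 1,"translation": [0,0,0.004],"twist": [0,0,0]}
    - {"grip": 1,"translation": [0,0,0.003],"twist": [0,0,0]}
    - {"grip": 1,"translation": [0,0,0.003],"twist": [0,0,0]}
    - {"grip": 1,"translation": [0,0,0.003],"twist": [0,0,0]}
    - {"grip": 1,"translation": [0,0,0],"twist": [0,0,0]}

```text
clock: 13.83
eef_pos: [570.1, 196.7, 183.0]
tcp_rot: [-3.141, -0.0, -0.066]
contact_force: [1.5, -0.2, 2.1]
opening: -0.0
```

>>> jog_arm:
  moves:
    - {"grip": 1,"translation": [0,0,0.002],"twist": [0,0,0]}
    - {"grip": 1,"translation": [0,0,0.002],"twist": [0,0,0]}
    - {"grip": 1,"translation": [0,0,0.002],"twist": [0,0,0]}
    - {"grip": 1,"translation": [0,0,0.002],"twist": [0,0,0]}

```text
clock: 14.17
eef_pos: [571.9, 197.0, 176.5]
tcp_rot: [-3.14, -0.004, -0.066]
contact_force: [5.7, 0.1, 9.3]
opening: -0.002
```

>>> jog_arm:
  moves:
    - {"grip": 1,"translation": [0,0,0.002],"twist": [0,0,0]}
    - {"grip": 1,"translation": [0,0,0.002],"twist": [0,0,0]}
    - {"grip": 1,"translation": [0,0,0.002],"twist": [0,0,0]}
    - {"grip": 1,"translation": [0,0,0.002],"twist": [0,0,0]}

```text
clock: 14.5
eef_pos: [573.2, 197.1, 169.3]
tcp_rot: [-3.139, -0.007, -0.066]
contact_force: [6.9, 0.1, 8.7]
opening: -0.0
```

```bash
python3 - <<'E'
from rig import r
from h import *
for n in ("scene",):
    c=r.calibration(n);p,d=r.grab_frame(n)
    cv2.imwrite(f"pics/{n}9.png",cv2.resize(p[220:380,310:470,::-1],None,fx=3.7,fy=3.7,interpolation=cv2.INTER_CUBIC))
E
```

```text
(no output)
```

View pics/scene9.png

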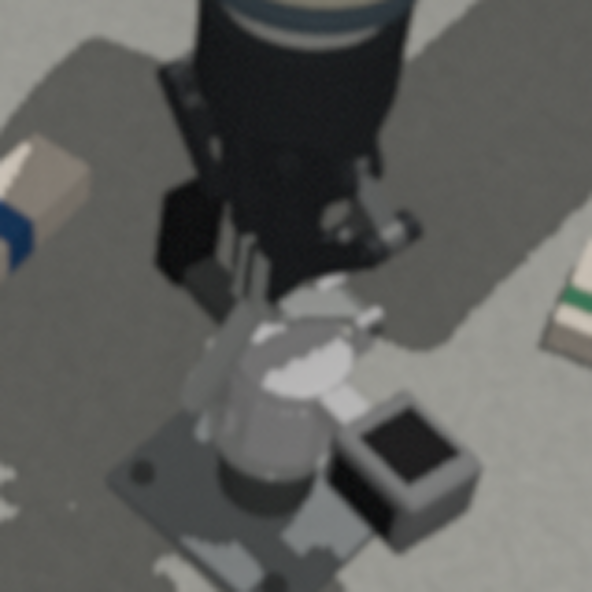

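The lever is going down and the holder stays put. Continuing.

>>> jog_arm:
  moves:
    - {"grip": 1,"translation": [0,0,0.0025],"twist": [0,0,0]}
    - {"grip": 1,"translation": [0,0,0.0025],"twist": [0,0,0]}
    - {"grip": 1,"translation": [0,0,0.0025],"twist": [0,0,0]}
    - {"grip": 1,"translation": [0,0,0.0025],"twist": [0,0,0]}

```text
clock: 14.88
eef_pos: [568.8, 196.3, 156.1]
tcp_rot: [3.141, 0.003, -0.066]
contact_force: [-0.4, -0.6, 3.1]
opening: -0.0
```

>>> jog_arm:
  moves:
    - {"grip": 1,"translation": [0,0,0.0025],"twist": [0,0,0]}
    - {"grip": 1,"translation": [0,0,0.0025],"twist": [0,0,0]}
    - {"grip": 1,"translation": [0,0,0.0025],"twist": [0,0,0]}
    - {"grip": 1,"translation": [0,0,0.0025],"twist": [0,0,0]}

```text
clock: 15.22
eef_pos: [569.9, 196.6, 147.0]
tcp_rot: [-3.141, 0.0, -0.066]
contact_force: [1.0, -0.7, 4.5]
opening: -0.003
```

>>> jog_arm:
  moves:
    - {"grip": 1,"translation": [0,0,0.0025],"twist": [0,0,0]}
    - {"grip": 1,"translation": [0,0,0.0025],"twist": [0,0,0]}
    - {"grip": 1,"translation": [0,0,0.0025],"twist": [0,0,0]}
    - {"grip": 1,"translation": [0,0,0.0025],"twist": [0,0,0]}

```text
clock: 15.55
eef_pos: [569.3, 196.5, 136.7]
tcp_rot: [3.142, 0.001, -0.066]
contact_force: [0.4, 0.7, 3.5]
opening: 0.001
```

>>> jog_arm:
  moves:
    - {"grip": 1,"translation": [0,0,0.002],"twist": [0,0,0]}
    - {"grip": 1,"translation": [0,0,0.002],"twist": [0,0,0]}
    - {"grip": 1,"translation": [0,0,0.001],"twist": [0,0,0]}
    - {"grip": 1,"translation": [0,0,0.001],"twist": [0,0,0]}

```text
clock: 15.88
eef_pos: [569.8, 196.5, 131.0]
tcp_rot: [-3.141, 0.0, -0.066]
contact_force: [2.4, 0.1, 4.3]
opening: -0.005
```

>>> jog_arm:
  moves:
    - {"grip": 1,"translation": [0,0,0.001],"twist": [0,0,0]}
    - {"grip": 1,"translation": [0,0,0.001],"twist": [0,0,0]}
    - {"grip": 1,"translation": [0,0,0.001],"twist": [0,0,0]}

```text
clock: 16.13
eef_pos: [569.7, 196.5, 128.0]
tcp_rot: [-3.141, 0.001, -0.066]
contact_force: [2.5, 0.0, 4.6]
opening: 0.002
```

>>> jog_arm:
  moves:
    - {"grip": 1,"translation": [0,0,0.001],"twist": [0,0,0]}
    - {"grip": 1,"translation": [0,0,0.001],"twist": [0,0,0]}

```text
clock: 16.3
eef_pos: [569.7, 196.5, 126.0]
tcp_rot: [-3.141, 0.001, -0.066]
contact_force: [2.8, 0.3, 4.0]
opening: 0.002
```

>>> jog_arm:
  moves:
    - {"grip": 1,"translation": [0,0,0.0005],"twist": [0,0,0]}
    - {"grip": 1,"translation": [0,0,0.0005],"twist": [0,0,0]}

```text
clock: 16.47
eef_pos: [569.6, 196.5, 125.0]
tcp_rot: [-3.141, 0.001, -0.066]
contact_force: [3.3, 0.5, 4.1]
opening: 0.001
```

>>> jog_arm:
  moves:
    - {"grip": 1,"translation": [0,0,0.0005],"twist": [0,0,0]}
    - {"grip": 1,"translation": [0,0,0.0005],"twist": [0,0,0]}

```text
clock: 16.63
eef_pos: [569.4, 196.5, 123.9]
tcp_rot: [-3.142, 0.001, -0.066]
contact_force: [1.3, -0.4, 5.2]
opening: 0.003
```

>>> jog_arm:
  moves:
    - {"grip": 1,"translation": [0,0,0.0005],"twist": [0,0,0]}
    - {"grip": 1,"translation": [0,0,0],"twist": [0,0,0]}

```text
clock: 16.8
eef_pos: [569.5, 196.5, 123.6]
tcp_rot: [-3.141, 0.001, -0.066]
contact_force: [3.6, 0.7, 5.8]
opening: -0.001
```

>>> jog_arm:
  moves:
    - {"grip": 1,"translation": [0,0,0.0005],"twist": [0,0,0]}
    - {"grip": 1,"translation": [0,0,0],"twist": [0,0,0]}

```text
clock: 16.97
eef_pos: [569.7, 196.7, 123.5]
tcp_rot: [-3.141, 0.0, -0.066]
contact_force: [2.4, 0.5, 9.1]
opening: -0.001
```

>>> jog_arm:
  moves:
    - {"grip": 1,"translation": [0,0,0.0005],"twist": [0,0,0]}
    - {"grip": 1,"translation": [0,0,0],"twist": [0,0,0]}

```text
clock: 17.13
eef_pos: [569.9, 196.8, 123.3]
tcp_rot: [-3.141, 0.0, -0.066]
contact_force: [0.8, 0.6, 12.2]
opening: 0.002
```

```bash
python3 - <<'E'
from rig import r
from h import *
for n in ("scene","wrist"):
    c=r.calibration(n);p,d=r.grab_frame(n);np.savez(f"{n}10.npz",p=p,d=d,**c)
    cv2.imwrite(f"pics/{n}10.png",p[:,:,::-1] if n=="wrist" else cv2.resize(p[240:400,310:470,::-1],None,fx=3.7,fy=3.7,interpolation=cv2.INTER_CUBIC))
E
```

```text
(no output)
```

View pics/scene10.png

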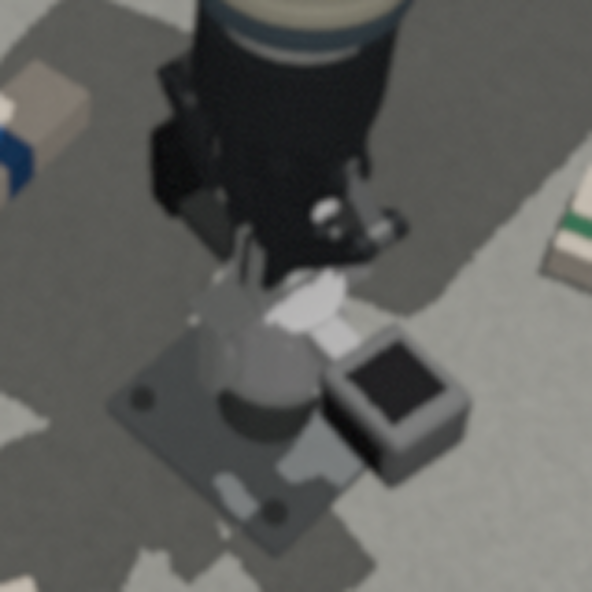

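View pics/wrist10.png

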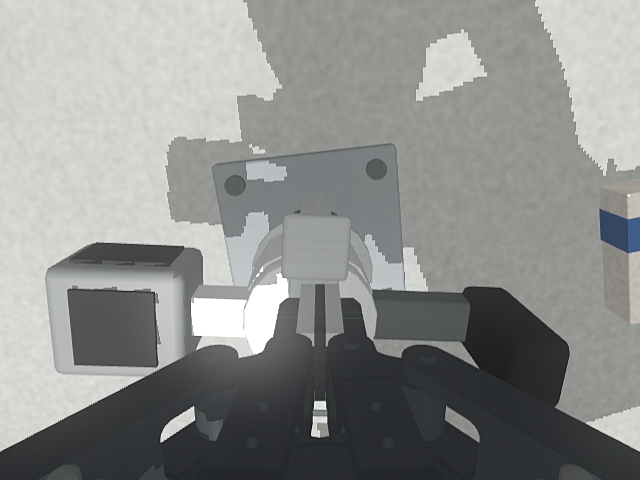

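The force now rises steeply at z 123.3 mm and the pad looks level in the wrist view at about (316,248). I'll check its slope before leaving.

```bash
cat > lev.py <<'E'
from h import *
import sys
cc,s=np.cos(-.066),np.sin(-.066)
def run(f):
    z=load(f);W=pts(z);d=z['d']
    q=W[...,:2]-np.array([557.7,200.5]);hx=q@[cc,s];hy=q@[-s,cc]
    def pl(n,m):
        m=m&(d>0)
        if m.sum()<25: print(f,n,m.sum());return
        A=np.c_[hx[m],hy[m],np.ones(m.sum())];zz=W[m][:,2]
        for _ in range(4):
            k=np.linalg.lstsq(A,zz,rcond=None)[0];e=abs(A@k-zz);g=e<2;A=A[g];zz=zz[g]
        print(f,n,len(zz),"slopes",k[:2].round(3),"z0",k[2].round(1),"ext",np.percentile(A[:,0],[2,98]).round(1),np.percentile(A[:,1],[2,98]).round(1),"z",zz.mean().round(1))
    pl("roof",(np.hypot(hx,hy)<25)&(abs(W[...,2]-113)<3.5))
    pl("reader",(abs(hx)<25)&(abs(hy-71)<30)&(abs(W[...,2]-123)<7))
    pl("pad",(hx>20)&(hx<38)&(abs(hy+2)<9)&(abs(W[...,2]-125)<8))
    pl("lever",(hx>-28)&(hx<38)&(abs(hy+2)<7)&(abs(W[...,2]-125)<7))
for f in sys.argv[1:]: run(f)
E
python3 lev.py wrist10.npz scene10.npz
```

```text
wrist10.npz roof 2716 slopes [-0.027  0.04 ] z0 113.0 ext [-9.6 19.5] [-24.  24.] z 113.1
wrist10.npz reader 11850 slopes [-0.04   0.049] z0 122.0 ext [-13.2  24.3] [47.9 92.8] z 125.2
wrist10.npz pad 1988 slopes [-0.02   0.036] z0 124.2 ext [22.6 37.7] [-10.6   6.6] z 123.5
wrist10.npz lever 1712 slopes [0.007 0.039] z0 123.3 ext [20.4 37.7] [-8.8  4.8] z 123.4
scene10.npz roof 188 slopes [-0.031  0.047] z0 113.0 ext [-19.1  19. ] [-17.4  23.7] z 113.6
scene10.npz reader 541 slopes [-0.033  0.013] z0 124.6 ext [-14.4  24.3] [51.  96.8] z 125.4
scene10.npz pad 68 slopes [-0.055  0.054] z0 125.7 ext [22.6 37.6] [-9.9  6.3] z 123.8
scene10.npz lever 61 slopes [-0.063  0.096] z0 126.0 ext [19.2 37.5] [-8.7  4.7] z 123.9
```

The pad is parallel to the roof and 11.4 mm above it (11.5 nominal), so the lever is fully down. One small extra press, then I lift off.

>>> jog_arm:
  moves:
    - {"grip": 1,"translation": [0,0,0.0005],"twist": [0,0,0]}
    - {"grip": 1,"translation": [0,0,0],"twist": [0,0,0]}
    - {"grip": 1,"translation": [0,0,0],"twist": [0,0,0]}

```text
clock: 17.48
eef_pos: [570.0, 196.9, 123.2]
tcp_rot: [-3.141, -0.0, -0.066]
contact_force: [1.1, -0.6, 14.1]
opening: -0.001
```

>>> jog_arm:
  moves:
    - {"grip": 1,"translation": [0,0,-0.004],"twist": [0,0,0]}
    - {"grip": 1,"translation": [0,0,-0.015],"twist": [0,0,0]}
    - {"grip": 1,"translation": [0,0,-0.03],"twist": [0,0,0]}
    - {"grip": 1,"translation": [0,0,-0.035],"twist": [0,0,0]}
    - {"grip": 1,"translation": [0,0,-0.035],"twist": [0,0,0]}
    - {"grip": 1,"translation": [-0.03,0,-0.01],"twist": [0,0,0]}
    - {"grip": 1,"translation": [-0.035,0.01,0],"twist": [0,0,0]}
    - {"grip": 1,"translation": [-0.03,0.01,0],"twist": [0,0,0]}
    - {"grip": 1,"translation": [0,0,0],"twist": [0,0,0]}
    - {"grip": 1,"translation": [0,0,0],"twist": [0,0,0]}

```text
clock: 18.32
eef_pos: [471.2, 182.2, 250.5]
tcp_rot: [3.141, 0.003, -0.066]
contact_force: [0.8, -0.2, 0.1]
opening: 0.0
```

```bash
python3 - <<'E'
from rig import r
from h import *
print(r.sense()['contact_force'])
for n in ("scene","wrist"):
    c=r.calibration(n);p,d=r.grab_frame(n);np.savez(f"{n}11.npz",p=p,d=d,**c)
    cv2.imwrite(f"pics/{n}11.png",p[:,:,::-1])
E
python3 lev.py wrist11.npz scene11.npz
```

```text
[ 0.83290938 -0.16820273  0.09553603]
wrist11.npz roof 2914 slopes [-0.019  0.049] z0 113.2 ext [-20.  20.] [-23.1  23.2] z 113.2
wrist11.npz reader 5369 slopes [-0.006  0.06 ] z0 122.1 ext [-14.4  24.1] [47.5 92.9] z 126.2
wrist11.npz pad 1060 slopes [0.029 0.042] z0 123.1 ext [20.3 37.5] [-10.6   6.6] z 123.9
wrist11.npz lever 2794 slopes [-0.004  0.052] z0 123.9 ext [-26.7  36.7] [-8.7  4.7] z 123.8
scene11.npz roof 279 slopes [-0.019  0.044] z0 113.4 ext [-20.   19.6] [-22.6  22.9] z 113.6
scene11.npz reader 527 slopes [-0.007  0.012] z0 125.6 ext [-14.6  24.2] [51.9 97. ] z 126.4
scene11.npz pad 101 slopes [-0.023  0.068] z0 125.0 ext [20.5 37.8] [-10.4   6.5] z 124.2
scene11.npz lever 239 slopes [0.003 0.087] z0 124.2 ext [-26.2  37.3] [-8.5  4.6] z 124.1
```

View pics/scene11.png

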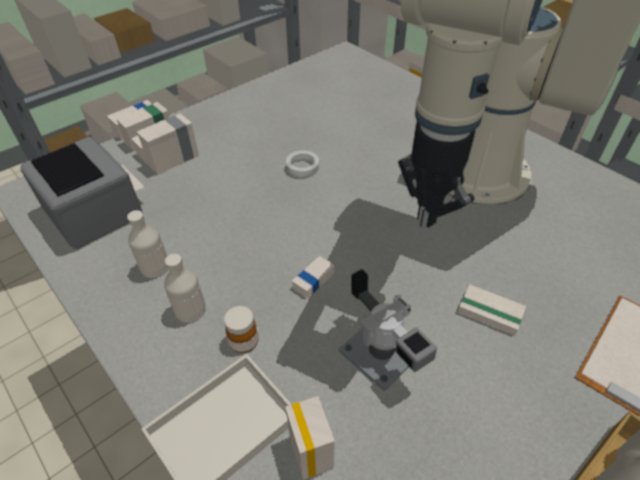

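View pics/wrist11.png

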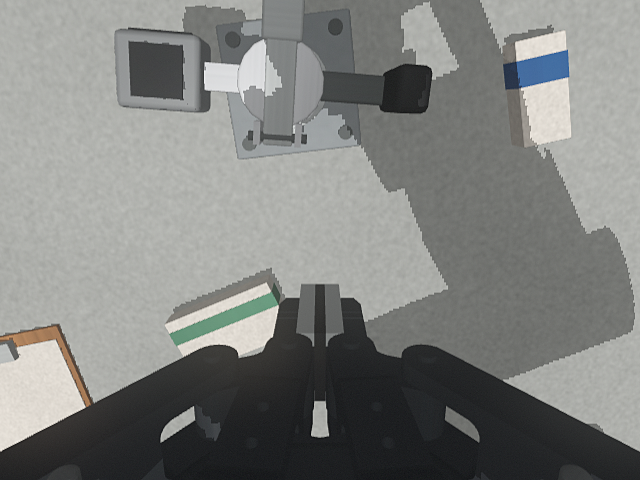

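The final views show the hand clear, the lever lying along the socket top, and the cartons, bottles, jar and tape where they were. Lever and roof slopes agree within about 0.015 rad. I'm handing it in.

```bash
python3 -c "
from rig import r
print(r.sign_off())"
```

```text
the job is handed in; nothing more can be done
None
```

The holder is on the ball with its latch lever fully down, and I handed the job in at about 18.4 s of the 64 s. The hand is well clear, and the wrist read under 1 N after it withdrew.

- **Seating:** I gripped the holder by its handle and lowered it by feel. First contact came at a tool height of 113.9 mm, against 113.4 mm predicted from the camera. I pushed it home with about 24 N net for 0.6 s, then eased off and let go.
- **Latch:** I pressed the lever straight down about 12 mm in front of the socket axis, mostly with 3 to 6 N. It peaked near 9 N early on, when the lever's end dragged the fingers forward a few millimetres before they slipped free. At the stop I finished at 14 N.
- **Checks on the latch:** Under load the pad was 11.4 mm above the roof (11.5 nominal). After withdrawal the lever and roof slopes agreed to about 0.015 rad in the wrist view and 0.02 rad in the scene view, which is within the measuring noise.
- **Lean:** The holder leans about 3° towards its handle, as the task said it might, and slightly forwards as well.
- **Other items:** The cartons, bottles, jar and tape look unmoved in the final scene picture; I compared them by eye, not by measurement.
- **What disagreed:** The wrist camera put the socket 1 to 2 mm off the nominal offset from the grip. I used a compromise value, and the socket slid on without touching the ball's side.

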